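Pump up the slack suction lifter

ROBOT

A 6-joint arm with a two-finger parallel gripper is mounted at the origin on a cart in front of the work surface, level with it; the furniture and walls round the work are solid. World frame = base frame: x ahead of the robot, y to its left, z up, the work surface at z = 0. Lengths are in mm, angles in rad, forces in N, time in s.
With the tool pointing down it reaches from about 350 to 875 mm from the base axis. Payload 4.2 kg.
Tool frame: the origin (TCP) lies midway between the tips of the shut fingers; the grasp point (between the pads) lies 19 mm behind it; y points along the fingers, x is the direction in which the jaws open and shut, and the axes are right-handed (so a half turn about y gives the same grasp; the last joint's range is limited). The gripper opens to 85 mm and grips with 20 to 120 N. Pads are 22 mm wide; open, the fingers measure 114 mm over their backs; the gripper's body (76 mm by 85 mm) begins 54 mm behind the grasp point. The pads swing forward as they close: fully open they stand 13 mm farther back than shut.
Start: joints at [-0.892, 0.385, 0.008, 0, -1.194, -0.259], TCP at [254.749, -570.703, 231.312] pointing down, gripper open.
Joint ranges: [-3.14, 3.14], [-1.21, 2.06], [-1.07, 1.41], [-3.16, 2.05], [-2.99, -0.16], [-3.1, 3.1]. Speed limits (rad/s): [2.79, 2.79, 3.14, 3.14, 3.14, 3.14].

INTERFACE

Orientations are given as a unit quaternion [x, y, z, w].
In Python, from bench import read_state, get_image, job_done gives the robot as it stands.
- The arm moves only by the tool play_rows, never from a script. Its argument "series" is a list of rows, each a list of 7 numbers: the shift along the tool's x, y, z in m, then the turn, a rotation vector about the tool's x, y, z in rad, then the finger opening in m, from 0 to 0.0854. In form: [[x, y, z, wx, wy, wz, claw], ...]. A call has 1 to 10 rows; each row shifts and turns the pose as measured when the row begins, along the tool's axes as they then stand; what a row does not reach is not made up. A row lasts 1/10 s, in which the tool goes at most 50 mm and 8.59 degrees, less where a joint would pass 70% of its speed; a pose out of reach is approached as far as the arm can. A call with a gripper value outside its range is refused whole. The fingers move at their own pace and stop on an object; the grip force is fixed at half the most. Time passes only in rows, so rows that do not move let the fingers close. It gives the time, the measured TCP pose, the force and the opening at its end, in the units of the state.
- read_state(): the state, without advancing time (a new reading comes with each control period).
- get_image(name): name is "side" or "top" or "wrist"; returns a dict with "color" (420x560x3 uint8, red, green, blue), "intrinsics" (3x3 intrinsics, pixels), "origin" and "orientation" of the camera in the world. Camera axes: x right, y down, z forward; pixel columns grow to the right and rows downward; lengths in mm; the calibration is good to about 2 mm. The wrist camera is an equidistant fisheye: a pixel r from the principal point sees the ray r / f radians off the axis. A picture is of the moment at which its call begins. There is no depth.
- job_done(): hands the job in, once; it reports no verdict.
The state is a dict: "clock": time; "joints": joint angles; "joint_vel": joint speeds; "joint_efforts": joint torques, N m; "position": TCP position; "ee_rot": TCP orientation; "contact_force": force on the tool from outside, world axes, zero at the start; "wrist_torque": the same for the moment, N m; "gripper_width": finger opening in mm.
Only numpy, scipy, OpenCV 4.12 (cv2) and the standard library are available. Lean on these libraries where they do the work, as an engineer would, in place of code of your own. Each camera call takes 0.05 s, during which the arm holds its last target. There are 200 camera calls.

TASK

Two suction lifters stand on the glass sheet, and one has lost its vacuum: its indicator pin has sunk into its turret, while the other's stands tall. Pump the slack lifter's spring plunger with a fingertip, press after press, letting it spring back up each time, until its pin has popped fully out, and leave the plunger up. Do not touch either pin, do not press the other lifter's plunger, do not shove, tip or lift either lifter, and leave the things lying around undisturbed.

Things in the scene. Friction and masses are not known exactly. Their poses are not given: they have to be found in the camera images.
- low_lifter: the slack lifter, loose, 0.9 kg, on either half of the sheet: rubber cup 116 mm wide, aluminium plate 98 mm wide up to 22 mm; origin at the centre of its underside, z up. At x = -36 mm the pump barrel (34 mm wide, to 82 mm) with the plunger; at x = +37 mm the turret (22 mm wide, to 55 mm) with the pin; between them an arched black 15 mm handle along y, ±48 mm, to 74 mm high
- low_lifter_cap (a point): centre of the top of the slack lifter's plunger cap, a black mushroom cap 36 mm in diameter (flat top 30 mm) and 12 mm thick, 116 mm above the lifter's underside when up; it moves with the plunger, straight down
- low_lifter_plunger (a joint): travel of the slack lifter's plunger in m: 0 up, grows as pressed, 0.016 fully down; springs back. Pressing takes 2.5 N at first, 7 to 9 N at the bottom, up to 6 N more once the pin is out. A full stroke raises the pin about 7 mm, a shorter one less in proportion; the pin stays put on the return
- low_lifter_pin (a joint): how far the slack lifter's indicator pin has risen in m: 0 sunk, 0.030 fully out (stop); it starts between 0 and 0.010 and stays where the pump has brought it. Further strokes when it is out do no harm
- low_lifter_tip (a point): top of the slack lifter's pin, a bare steel pin 10 mm in diameter with a head 13 mm in diameter; 59.5 mm above the lifter's underside when sunk, 89.5 mm when fully out, so always below the plunger cap's top
- low_lifter_rod: the slack lifter's indicator pin itself (not to be touched); its frame is parallel to the lifter's, origin on the lifter's axis, level with the underside when the pin is sunk
- set_lifter: the other suction lifter, which looks the same but for its pin standing tall; same size, origin and axes as the first
- set_lifter_tip (a point): top of the other lifter's pin, 89.5 mm above its underside (fully out)
- set_lifter_rod: the other lifter's indicator pin itself (not to be touched); frame as for the first
- set_lifter_plunger (a joint): travel of the other lifter's plunger in m, 0 up (leave it alone)
- set_lifter_pin (a joint): the other lifter's pin in m: fully out, 0.030
- sheet: the glass sheet, fixed, 190 x 420 x 12 mm (x, y, z), pale grey-green; origin at the centre of its underside, on the table
- marker: bystander: marker pen 135 mm long, 17 mm thick, lying on the glass between the lifters; origin at its underside's centre, long axis y
- glass_heart: bystander: small heart-shaped piece of glass, 35 x 36 x 14 mm, lying on the sheet between the lifters; origin at its underside's centre
- tape_roll: bystander: roll of masking tape lying flat, 104 mm in diameter, 25 mm high, on the table left of the sheet; origin at its underside's centre
- paste_tin: bystander: upright tin 76 mm in diameter, 58 mm high, on the table right of the sheet; origin at its underside's centre

How it is judged:
By the outcome, as a careful person would: the job done as asked, in the order asked, and still so for the second after the job is handed in, with the robot touching nothing.
It also fails if it takes over 40 s, if anything falls off the work surface, if the arm or the gripper's body presses on something with over 40 N, if the wrist force passes 120 N, or if a joint passes its speed limit or range.

## Working session

There is one attempt and no reset: what is moved stays moved. The work goes in short steps, Python scripts to look and compute and a tool call to move; the robot and the scene stay as the last step left them, time stands still between calls to the robot, and variables do not carry over. Pictures are saved under pics/ and viewed, about 8 in all and at most 12, crops included, and the job is handed in when it is done.

Besides the shell and the picture viewer there is one more tool, called as name([rows], argument=value, ...), one row to a line, values as JSON. play_rows: Moves the arm, as the interface text tells. Its arguments: {"type":"object","properties":{"series":{"type":"array","items":{"type":"array","items":{"type":"number"}}}},"required":["series"]}

```bash
mkdir -p pics; cat > h.py <<'E'
import numpy as np, cv2
from bench import read_state, get_image, job_done
from scipy.spatial.transform import Rotation as R
def save(n,f):
    g=get_image(n); cv2.imwrite('pics/'+f,g['color'][:,:,::-1]); np.save('pics/'+f+'.npy',g,allow_pickle=True); return g
def ray(g,u,v):
    K=np.array(g['intrinsics']); q=np.array(g['orientation'])
    M=R.from_quat(q).as_matrix() if q.size==4 else q
    return np.array(g['origin']),M@np.array([(u-K[0,2])/K[0,0],(v-K[1,2])/K[1,1],1])
def onz(g,u,v,z):
    o,d=ray(g,u,v); return o+d*(z-o[2])/d[2]
def load(f): return np.load('pics/'+f+'.npy',allow_pickle=True).item()
E
python3 - <<'E'
from h import *
a=save('top','top1.png');b=save('side','side1.png')
for g in(a,b):print(g['origin'],g['orientation'],g['intrinsics'])
cv2.imwrite('pics/both1.png',cv2.resize(np.hstack([a['color'],b['color']])[:,:,::-1],(800,300)))
print(read_state())
E
```

```text
[ 367.12765994  -27.12766979 1146.06859093] [ 0.71640613 -0.69533434  0.03942133 -0.04145317] [[427.36035941   0.         280.23766516]
 [  0.         427.36035941 210.14441966]
 [  0.           0.           1.        ]]
[  544.70313837 -1130.23799647  1012.81711309] [ 0.90301394  0.02578039 -0.00854542 -0.42875188] [[452.78760848   0.         273.1693187 ]
 [  0.         452.78760848 209.44618358]
 [  0.           0.           1.        ]]
{'clock': 0.1, 'joints': array([-8.92418251e-01,  3.85479626e-01,  6.72993239e-03, -4.03653496e-04,
       -1.19400411e+00, -2.58604190e-01]), 'joint_vel': array([ 0.00142447, -0.00179586,  0.00378297,  0.00309323,  0.00202391,
       -0.00108267]), 'joint_efforts': array([-4.03787435e-04, -3.93320060e+01,  1.88929957e+01,  4.19793963e+00,
       -2.61970032e-03,  7.63117441e-06]), 'position': array([ 254.51101742, -570.2480956 ,  230.32290581]), 'ee_rot': array([ 0.38428027,  0.59351467, -0.59283124, -0.38551281]), 'contact_force': array([-0.81176139,  0.21014902,  0.22581771]), 'wrist_torque': array([0.05495643, 0.03201075, 0.04493147]), 'gripper_width': 85.59133648764916}
```

View pics/top1.png

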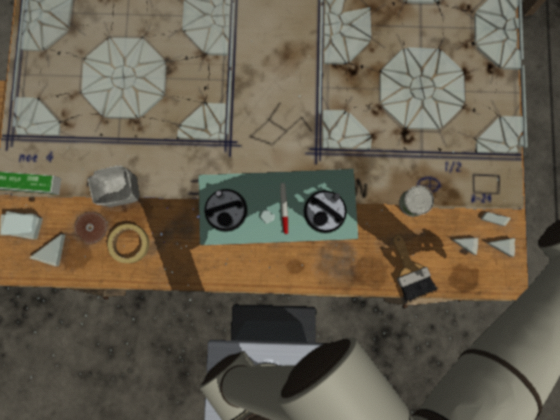

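View pics/side1.png

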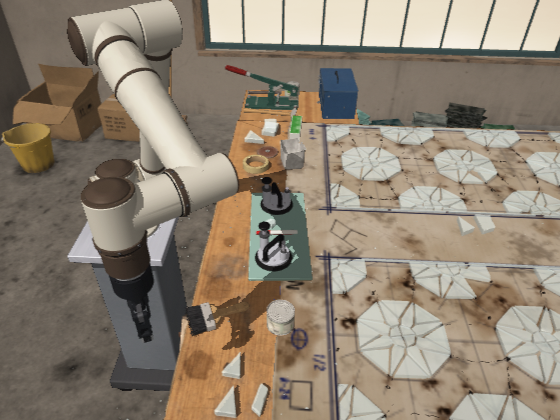

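The top view shows the lifters at about (226,210) and (325,211). The side view shows them at (277,197) and (271,247). I'll zoom in on both.

```bash
python3 - <<'E'
from h import *
a=load('top1.png')['color'];b=load('side1.png')['color']
f=lambda i,s,sz:cv2.resize(i[s][:,:,::-1],sz,interpolation=cv2.INTER_CUBIC)
A=f(a,np.s_[180:240,195:355],(800,300)); B=f(b,np.s_[170:220,235:320],(400,235));C=f(b,np.s_[215:275,235:320],(400,282))
o=np.zeros((582,800,3),np.uint8);o[:300]=A;o[300:535,:400]=B;o[300:582,400:]=C
cv2.imwrite('pics/crop1.png',cv2.convertScaleAbs(o,alpha=1.5,beta=15))
g=load('top1.png')
for u,v in((226,210),(325,211)):print(onz(g,u,v,34))
E
```

```text
[491.03466833 120.03197253  34.        ]
[ 496.12150251 -139.23032484   34.        ]
```

View pics/crop1.png

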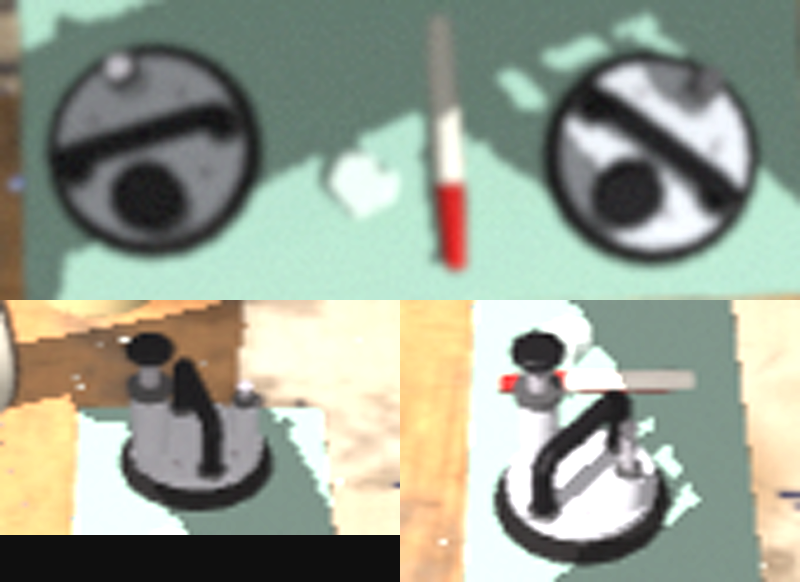

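The left lifter (y≈+120) is the slack one: its pin barely shows above its turret, while the right one's stands tall. Next I'll locate its cap from both views.

```bash
cat >> h.py <<'E'
def tri(a,b):
    (o1,d1),(o2,d2)=a,b; d1=d1/np.linalg.norm(d1); d2=d2/np.linalg.norm(d2)
    s=np.linalg.lstsq(np.c_[d1,-d2],o2-o1,rcond=None)[0]; p,q=o1+s[0]*d1,o2+s[1]*d2
    return (p+q)/2,np.linalg.norm(p-q)
def tool(d):  # world vec -> tool axes
    return R.from_quat(read_state()['ee_rot']).inv().apply(d)
E
python3 - <<'E'
from h import *
t=load('top1.png');s=load('side1.png')
def blob(g,x0,x1,y0,y1,th):
    m=(g['color'][y0:y1,x0:x1].max(2)<th).astype(np.uint8)
    n,l,st,c=cv2.connectedComponentsWithStats(m); 
    for i in range(1,n):
        if st[i,4]>20: print(st[i],c[i]+[x0,y0])
blob(t,217,234,211,229,45); blob(s,258,276,174,187,60)
p=onz(t,224.6,219.6,128);print(p, onz(t,195+119/5,180+68/5,75))
print(tri(ray(t,224.6,219.6),ray(s,266.9,180)))
print(R.from_quat(read_state()['ee_rot']).as_matrix().round(3))
print(tool(p+[0,0,72]-read_state()['position']))
E
```

```text
[  0   1  17  17 211] [224.72985782 220.49763033]
[ 3  3 15 10 85] [267.96470588 181.25882353]
[457.36445689 109.91458893 128.        ] [527.7267551  134.70707886  75.        ]
(array([460.06062542, 110.6456782 , 125.43745518]), np.float64(4.969411201327571))
[[-0.407 -0.001 -0.913]
 [ 0.913  0.002 -0.407]
 [ 0.002 -1.     0.   ]]
[ 538.44554747   31.32975351 -462.36902243]
```

play_rows([
  [0.035,0,-0.03,0,0,0,0],
  [0.035,0,-0.03,0,0,0,0],
  [0.035,0,-0.03,0,0,0,0],
  [0.035,0,-0.03,0,0,0,0],
  [0.035,0,-0.03,0,0,0,0],
  [0.035,0,-0.03,0,0,0,0],
  [0.035,0,-0.03,0,0,0,0],
  [0.035,0,-0.03,0,0,0,0],
  [0.035,0,-0.03,0,0,0,0],
  [0.035,0,-0.03,0,0,0,0],
])

```text
clock: 1.1
position: [387.5, -116.7, 225.8]
ee_rot: [0.385, 0.592, -0.59, -0.392]
contact_force: [1.2, -0.0, 0.5]
gripper_width: -0.1
```

```bash
python3 - <<'E'
from h import *
print(tool(np.array([457,110,200])-read_state()['position']),read_state()['clock'],R.from_quat(read_state()['ee_rot']).as_matrix().round(3))
E
```

```text
[ 180.35506444   27.03813041 -153.72159611] 1.1 [[-0.396 -0.007 -0.918]
 [ 0.918  0.007 -0.396]
 [ 0.01  -1.     0.003]]
```

play_rows([
  [0.03,0.004,-0.026,0,0,0,0],
  [0.03,0.004,-0.026,0,0,0,0],
  [0.03,0.004,-0.026,0,0,0,0],
  [0.03,0.004,-0.026,0,0,0,0],
  [0.03,0.004,-0.026,0,0,0,0],
  [0.02,0.004,-0.015,0,0,0,0],
  [0.005,0,-0.005,0,0,0,0],
  [0,0,0,0,0,0,0],
  [0,0,0,0,0,0,0],
])

```text
clock: 2.0
position: [455.0, 117.7, 201.0]
ee_rot: [0.382, 0.593, -0.592, -0.39]
contact_force: [-0.4, -0.4, -0.2]
gripper_width: -0.1
```

```bash
python3 - <<'E'
from h import *
s=read_state();print(tool(np.array([457,110,200])-s['position']),s['clock'],s['contact_force'],R.from_quat(s['ee_rot']).as_matrix().round(3))
w=save('wrist','w1.png');b=save('side','side2.png')
print(w['intrinsics'],w['origin'],w['orientation'])
B=cv2.resize(b['color'][130:230,220:330],(440,400),interpolation=cv2.INTER_CUBIC)
W=cv2.resize(w['color'],(533,400))
cv2.imwrite('pics/c2.png',cv2.resize(cv2.convertScaleAbs(np.hstack([W,B])[:,:,::-1],alpha=1.3,beta=10),(800,329)))
E
```

```text
[-7.81364924  0.93416469  1.27541843] 2.0 [-0.39150373 -0.40501202 -0.19176929] [[-0.405 -0.008 -0.914]
 [ 0.914  0.007 -0.405]
 [ 0.009 -1.     0.005]]
[[325.1922621    0.         285.85209414]
 [  0.         325.1922621  211.59653374]
 [  0.           0.           1.        ]] [381.16830777  83.47016144 343.33157567] [0.5393399  0.8264893  0.13757279 0.08427122]
```

View pics/c2.png

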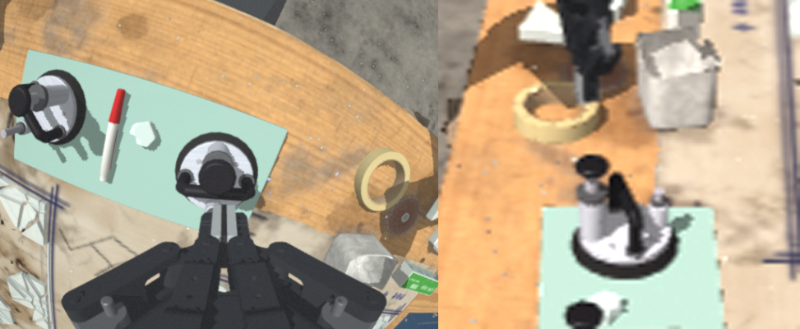

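The wrist view shows the slack lifter's cap at about (277,230) in full-image pixels, just ahead of the shut fingertips. Its short pin is hidden behind the handle. I'll refine the cap centre with the wrist ray.

```bash
cat >> h.py <<'E'
def wray(g,u,v):
    K=np.array(g['intrinsics']);d=np.array([u-K[0,2],v-K[1,2]])/K[0,0];r=np.hypot(*d)
    return np.array(g['origin']),R.from_quat(g['orientation']).apply(np.r_[d/r*np.sin(r),np.cos(r)])
def wpix(g,p):
    K=np.array(g['intrinsics']);c=R.from_quat(g['orientation']).inv().apply(p-np.array(g['origin']));h=np.hypot(c[0],c[1]);r=np.arctan2(h,c[2])
    return K[:2,2]+K[0,0]*r*c[:2]/h
E
python3 - <<'E'
from h import *
w=load('w1.png');im=w['color'][180:290,215:345,::-1].copy()
im=cv2.resize(cv2.convertScaleAbs(im,alpha=2,beta=25),(780,660),interpolation=cv2.INTER_CUBIC)[:600]
pts=lambda c:np.array([wpix(w,np.array(c)+15*np.array([np.cos(a),np.sin(a),0])) for a in np.linspace(0,6.28,60)])
P=((pts([457,110,128])-[215,180]+.5)*6).astype(int)
cv2.polylines(im,[P[:,None]],True,(0,0,255),1)
cv2.imwrite('pics/w1c.png',im)
print(wpix(w,np.array([457,110,128])),wpix(w,read_state()['position']))
E
```

```text
[274.06133148 222.06645106] [285.40239276 275.21566925]
```

View pics/w1c.png

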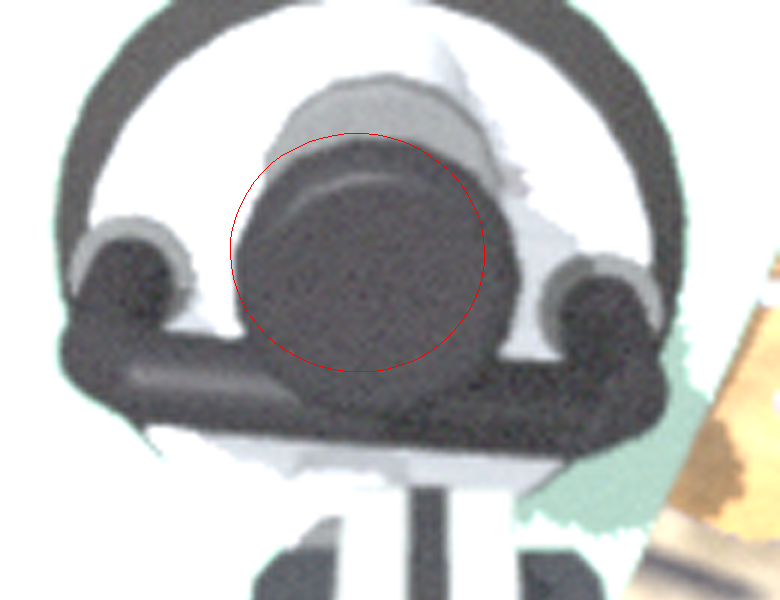

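The crop shows the cap centred at about crop (378,287), which is pixel (278,228). The red outline is my prediction, and it sits slightly off.

```bash
python3 - <<'E'
from h import *
w=load('w1.png');o,d=wray(w,277.7,227.5);p=o+d*(127-o[2])/d[2];print(p)
t=load('top1.png');print(tri((o,d),ray(t,224.6,219.6)))
p=(p+[457,110,128])/2
print(p,tool(np.array([p[0],p[1],145])-read_state()['position']))
E
```

```text
[460.11701946 114.12958536 127.        ]
(array([456.57631641, 110.76477344, 136.58036385]), np.float64(3.9758325647286483))
[458.55850973 112.06479268 127.5       ] [-6.71295154 56.17780009 -1.31283474]
```

play_rows([
  [-0.003,0.015,-0.001,0,0,0,0],
  [-0.003,0.02,0,0,0,0,0],
  [0,0.015,0,0,0,0,0],
  [0,0.005,0,0,0,0,0],
  [0,0,0,0,0,0,0],
  [0,0,0,0,0,0,0],
])

```text
clock: 2.7
position: [458.6, 107.5, 147.7]
ee_rot: [0.386, 0.593, -0.589, -0.391]
contact_force: [-0.3, 0.1, 1.0]
gripper_width: 0.1
```

```bash
python3 - <<'E'
from h import *
s=read_state();print(tool(np.array([458.5,112,128])-s['position']),s['clock'],s['position'],s['contact_force'])
b=save('side','side3.png');w=save('wrist','w3.png')
B=cv2.resize(b['color'][140:230,235:315],(533,600),interpolation=cv2.INTER_CUBIC)
cv2.imwrite('pics/c3.png',cv2.convertScaleAbs(B[:,:,::-1],alpha=1.5,beta=15))
E
```

```text
[ 3.96316444 19.76242133 -1.68747988] 2.7 [458.57229859 107.50371085 147.72018546] [-0.32100324  0.06831129  0.99511652]
```

View pics/c3.png

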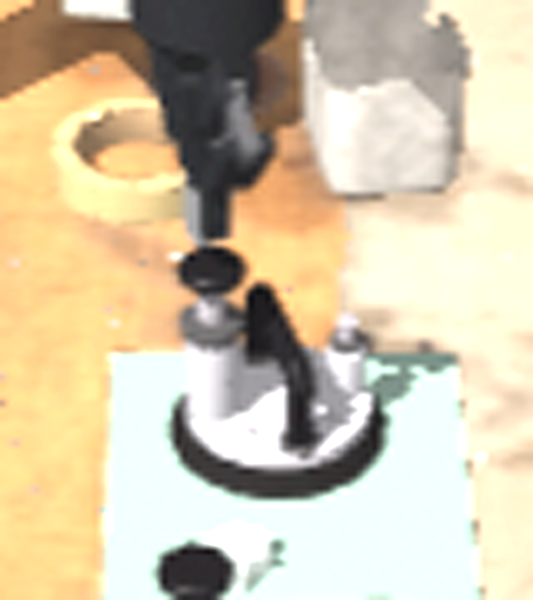

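The fingertip is centred over the cap in the side view: tip at (208,240), cap at (212,268). I'll make a first, slow press.

play_rows([
  [0.003,0.008,-0.001,0,0,0,0],
  [0.001,0.008,0,0,0,0,0],
  [0,0.006,0,0,0,0,0],
  [0,0.003,0,0,0,0,0],
])

```text
clock: 3.2
position: [459.2, 113.3, 123.2]
ee_rot: [0.386, 0.595, -0.587, -0.389]
contact_force: [-0.8, -0.8, 5.0]
gripper_width: 0.2
```

play_rows([
  [0,0.004,0,0,0,0,0],
  [0,0.004,0,0,0,0,0],
  [0,0.003,0,0,0,0,0],
])

```text
clock: 3.5
position: [459.2, 113.2, 112.7]
ee_rot: [0.386, 0.595, -0.588, -0.389]
contact_force: [-3.2, -0.1, 7.0]
gripper_width: 0.1
```

play_rows([
  [0,0.002,0,0,0,0,0],
  [0,0.002,0,0,0,0,0],
])

```text
clock: 3.7
position: [459.3, 113.1, 111.9]
ee_rot: [0.386, 0.595, -0.589, -0.388]
contact_force: [-7.8, 0.6, 23.0]
gripper_width: -0.3
```

play_rows([
  [0,0.002,0,0,0,0,0],
])

```text
clock: 3.8
position: [459.3, 113.2, 111.9]
ee_rot: [0.386, 0.595, -0.59, -0.387]
contact_force: [-7.0, 0.4, 18.8]
gripper_width: 0.3
```

Bottom stop is at z≈112. Now release fully.

play_rows([
  [0,-0.006,0,0,0,0,0],
  [0,-0.008,0,0,0,0,0],
  [0,-0.008,0,0,0,0,0],
  [0,-0.002,0,0,0,0,0],
  [0,0,0,0,0,0,0],
])

```text
clock: 4.3
position: [459.5, 113.5, 137.6]
ee_rot: [0.386, 0.595, -0.589, -0.387]
contact_force: [0.0, 0.6, 0.1]
gripper_width: -0.0
```

```bash
python3 - <<'E'
from h import *
s=read_state();print(tool(np.array([458.5,112,128])-s['position']),s['clock'],s['position'],s['contact_force'],R.from_quat(s['ee_rot']).as_matrix().round(3))
E
```

```text
[-1.08445509  9.63136776  1.54890058] 4.3 [459.45170867 113.53058162 137.64831339] [0.01193177 0.6407808  0.13371286] [[-0.403  0.003 -0.915]
 [ 0.915  0.009 -0.403]
 [ 0.007 -1.    -0.006]]
```

play_rows([
  [-0.001,0.007,0,0,0,0,0],
  [0,0.007,0,0,0,0,0],
  [0,0.005,0,0,0,0,0],
  [0,0.004,0,0,0,0,0],
  [0,0.003,0,0,0,0,0],
  [0,0.001,0,0,0,0,0],
])

```text
clock: 4.9
position: [460.3, 112.6, 112.0]
ee_rot: [0.385, 0.595, -0.591, -0.386]
contact_force: [-6.1, 1.6, 13.2]
gripper_width: -0.3
```

play_rows([
  [0,0.0015,0,0,0,0,0],
])

```text
clock: 5.0
position: [460.3, 112.7, 111.9]
ee_rot: [0.385, 0.595, -0.591, -0.386]
contact_force: [-6.5, -1.0, 16.9]
gripper_width: -0.2
```

play_rows([
  [0,-0.006,0,0,0,0,0],
  [0,-0.008,0,0,0,0,0],
  [0,-0.008,0,0,0,0,0],
  [0,-0.002,0,0,0,0,0],
  [0,0,0,0,0,0,0],
])

```text
clock: 5.5
position: [459.7, 112.5, 135.6]
ee_rot: [0.384, 0.594, -0.592, -0.386]
contact_force: [-0.1, 0.1, 0.3]
gripper_width: -0.4
```

play_rows([
  [0,0.006,0.001,0,0,0,0],
  [0,0.006,0,0,0,0,0],
  [0,0.005,0,0,0,0,0],
  [0,0.004,0,0,0,0,0],
  [0,0.003,0,0,0,0,0],
  [0,0.001,0,0,0,0,0],
  [0,0.001,0,0,0,0,0],
])

```text
clock: 6.2
position: [458.8, 112.1, 112.0]
ee_rot: [-0.384, -0.594, 0.594, 0.384]
contact_force: [-4.5, 0.5, 11.3]
gripper_width: 0.3
```

play_rows([
  [0,-0.006,0,0,0,0,0],
  [0,-0.008,0,0,0,0,0],
  [0,-0.008,0,0,0,0,0],
  [0,-0.002,0,0,0,0,0],
  [0,0,0,0,0,0,0],
])

```text
clock: 6.7
position: [458.3, 112.0, 135.8]
ee_rot: [-0.383, -0.593, 0.594, 0.385]
contact_force: [0.5, 0.8, -0.0]
gripper_width: -0.0
```

play_rows([
  [0,0.006,0,0,0,0,0],
  [0,0.006,0,0,0,0,0],
  [0,0.005,0,0,0,0,0],
  [0,0.004,0,0,0,0,0],
  [0,0.003,0,0,0,0,0],
  [0,0.001,0,0,0,0,0],
  [0,0.001,0,0,0,0,0],
])

```text
clock: 7.4
position: [458.4, 111.9, 112.0]
ee_rot: [-0.383, -0.593, 0.596, 0.383]
contact_force: [-4.5, -0.5, 12.0]
gripper_width: 0.1
```

play_rows([
  [0,-0.006,0,0,0,0,0],
  [0,-0.008,0,0,0,0,0],
  [0,-0.008,0,0,0,0,0],
  [0,-0.002,0,0,0,0,0],
  [0,0,0,0,0,0,0],
])

```text
clock: 7.9
position: [457.9, 111.8, 135.7]
ee_rot: [-0.382, -0.592, 0.597, 0.384]
contact_force: [-0.3, -0.3, 0.1]
gripper_width: 0.1
```

```bash
python3 - <<'E'
from h import *
s=read_state();print(tool(np.array([459,112,128])-s['position']),s['clock'],s['position'])
b=save('side','side4.png')
B=cv2.resize(b['color'][140:230,235:315],(533,600),interpolation=cv2.INTER_CUBIC)
cv2.imwrite('pics/c4.png',cv2.convertScaleAbs(B[:,:,::-1],alpha=1.2,beta=0))
E
```

```text
[-0.29422904  7.7414519  -1.10959866] 7.9 [457.91080568 111.84775991 135.74844088]
```

View pics/c4.png

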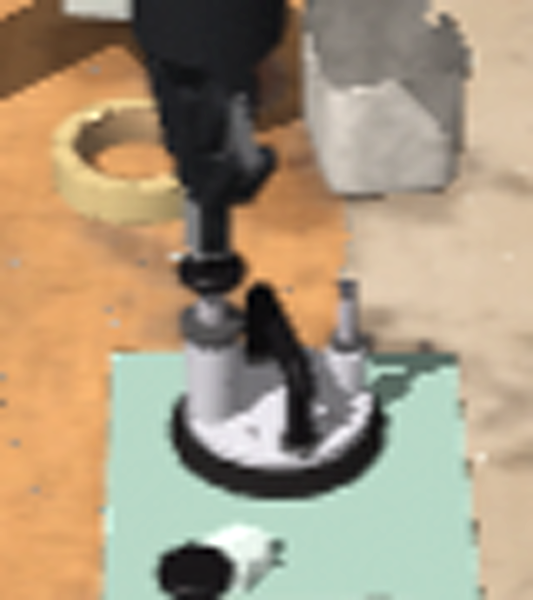

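The pin now stands tall, with its top at crop (347,282) where it was at (347,322) before. Extra strokes do no harm, so I'll make two more to be sure.

play_rows([
  [0,0.006,-0.001,0,0,0,0],
  [0,0.006,0,0,0,0,0],
  [0,0.005,0,0,0,0,0],
  [0,0.004,0,0,0,0,0],
  [0,0.003,0,0,0,0,0],
  [0,0.001,0,0,0,0,0],
  [0,0.0015,0,0,0,0,0],
])

```text
clock: 8.65
position: [459.0, 112.2, 112.0]
ee_rot: [-0.382, -0.591, 0.599, 0.382]
contact_force: [-6.7, 0.5, 18.1]
gripper_width: 0.2
```

play_rows([
  [0,-0.006,0,0,0,0,0],
  [0,-0.008,0,0,0,0,0],
  [0,-0.008,0,0,0,0,0],
  [0,-0.002,0,0,0,0,0],
  [0,0,0,0,0,0,0],
])

```text
clock: 9.15
position: [458.6, 112.2, 135.9]
ee_rot: [-0.381, -0.591, 0.6, 0.382]
contact_force: [-0.6, -0.5, -0.2]
gripper_width: -0.2
```

play_rows([
  [0,0.006,0,0,0,0,0],
  [0,0.006,0,0,0,0,0],
  [0,0.005,0,0,0,0,0],
  [0,0.004,0,0,0,0,0],
  [0,0.003,0,0,0,0,0],
  [0,0.001,0,0,0,0,0],
  [0,0.0015,0,0,0,0,0],
])

```text
clock: 9.85
position: [458.8, 112.2, 111.9]
ee_rot: [-0.381, -0.59, 0.601, 0.381]
contact_force: [-6.4, 0.5, 17.9]
gripper_width: 0.1
```

play_rows([
  [0,-0.006,0,0,0,0,0],
  [0,-0.008,0,0,0,0,0],
  [0,-0.015,0,0,0,0,0],
  [0,-0.02,0,0,0,0,0],
  [0,-0.02,0,0,0,0,0],
  [0,-0.01,0,0,0,0,0],
  [0,0,0,0,0,0,0],
  [0,0,0,0,0,0,0],
])

```text
clock: 10.65
position: [457.2, 112.3, 188.9]
ee_rot: [-0.379, -0.587, 0.604, 0.383]
contact_force: [-0.5, 0.7, 0.3]
gripper_width: 0.1
```

```bash
python3 - <<'E'
from h import *
s=read_state();print(s['clock'],s['position'],s['contact_force'])
b=save('side','side5.png');t=save('top','top5.png')
f=lambda i,s,sz:cv2.resize(i[s][:,:,::-1],sz,interpolation=cv2.INTER_CUBIC)
B=f(b['color'],np.s_[150:275,235:320],(408,600));C=f(load('side1.png')['color'],np.s_[150:275,235:320],(392,600))
cv2.imwrite('pics/c5.png',cv2.convertScaleAbs(np.hstack([B,C]),alpha=1.2,beta=0))
E
```

```text
10.65 [457.19977943 112.26728053 188.90906099] [-0.50365437  0.67988196  0.33371145]
```

View pics/c5.png

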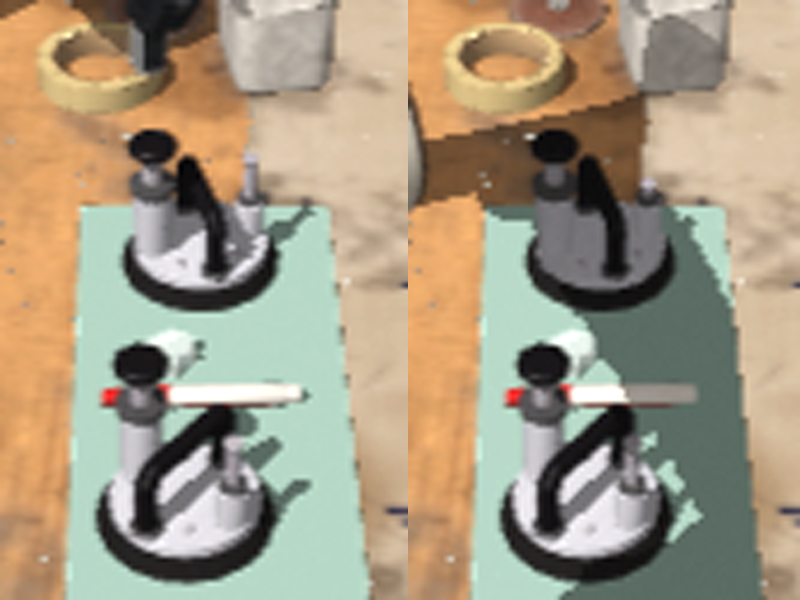

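The slack lifter's pin, top at (251,155), now stands as far out as the other's, and the plunger is up. The lifters, marker and heart look unmoved.

```bash
python3 -c "
from bench import job_done
print(job_done())"
```

```text
the job is handed in; nothing more can be done
None
```

I pumped the slack lifter, the left one at y ≈ +120 mm, with six full strokes of the shut fingertips. The fingers came up clear of the cap after each stroke. I then raised the tool to z ≈ 189 mm and handed the job in at about 10.7 s on the robot's clock.

- **Pin:** the last side view shows the pin standing as far out as the other lifter's. Six strokes at about 7 mm each is more than its 30 mm travel. I judged "fully out" by eye and from that count. The cameras give no direct reading of the pin.
- **Plunger:** it is back up, and the force on the tool read about zero after the retreat.
- **Forces:** the highest contact force I read was about 24 N, during the first press against the bottom stop. Readings at the bottom included up to about 8 N sideways.
- **Surroundings:** in that view both lifters, the marker, the glass heart and the tape roll look unmoved. The paste tin was outside it, but the arm never went near it. I saved a final top view but did not look at it.
- **Cap position:** the two position estimates disagreed by about 5 mm, so I aimed for the middle, within the cap's 30 mm flat top.

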